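# Press the sunken reset key under the cedar sliding door

## Task

The lathe's dust collector has tripped. With a fingertip, slide the cedar door on the low control cabinet along its track until it is quite clear of the round well, reach down into that well and press the sunken reset key fully home for a moment, then let it spring back and slide the door all the way over the round well again, up to its stops. Only push the door, never lift it out of its track; leave the key in the square well unpressed and everything else where it is.

Things in the scene. Friction and masses are not known exactly. Their poses are not given: they have to be found in the camera images.
- cabinet: Fixed low cedar cabinet, 300 mm long along its y, x from -85 (robot side) to 165; its turn varies. Origin on the counter, midway between its two wells. Metal top at z = 90, one well at y = 65 and one at y = -65 (x = 0), which is which varies. Back shelf at x 85 to 165, z = 90
- track (a point): Middle of the door's track, at the height of the metal top (90 mm), axes as the cabinet's; the track runs along y over both wells. Ledges at x 48 to 60 either side, 3 mm high; side rails from x 60 either side, 15 high; corner stops with inner faces at y = -124 and 124, 15 high, leave the middle 76 mm of each end open for a finger
- round_well: The block with the ROUND well, fixed in the cabinet. Origin on the counter under the well's axis; z up. Well 60 mm in diameter, mouth at z = 90 mm, 30 mm deep. In the middle of its floor stands the reset key
- round_key_top (a point): Centre of the top of the reset key: a round dark steel key of 24 mm diameter; at rest its top is 22 mm below the well's mouth (68 mm above the counter)
- round_key (a joint): Reset key's travel, m: 0 at rest, 0.006 fully down; pressed straight down against a spring (2 N to start, 5 N fully down), springs back by itself
- square_well: The neighbouring block, the same but with a SQUARE well, 54 by 54 mm, 30 mm deep; same origin and axes
- square_key (a joint): Travel of the like key in the square well, m: 0 at rest, 0.006 down. Not to be pressed
- door: Loose flat cedar door in the track: 116 x 116 mm, 14 thick, 0.22 kg, 2 mm play to each rail; origin at the centre of its underside, 93 mm above the counter. Slides along the cabinet's y (friction 1 to 3 N) by a push on its end edges. At the stops its centre is at y = 66 or -66 of the cabinet, over one well. Starts about halfway, partly over both
- bowl_large: Bystander, loose: bowl 150 mm across, 55 high, outermost of three nested dark jujube bowls; origin at the centre of its underside
- bowl_middle: Bystander, loose: bowl 112 mm across, 50 high, inside the large one; origin at the centre of its underside
- bowl_small: Bystander, loose: bowl 78 mm across, 46 high, innermost; origin at the centre of its underside
- lid_form: Bystander, loose: turned pale pine lid form with a knob, 96 mm across, 46 high, on the counter in front of the cabinet; origin at the centre of its underside
- pebble: Bystander, loose: grey burnishing pebble, 48 mm across, 22 high, on the cabinet's back shelf; origin at the centre of its underside
- scraper: Bystander, loose: steel hook scraper with wooden handle, 240 long, 22 high, on the counter in front of the cabinet; origin at the centre of its underside (near the middle of its length)
- wax_jar: Bystander, loose: amber glass jar with steel lid, 64 mm across, 70 high; origin at the centre of its underside
- blank: Bystander, loose: dark round wooden bowl blank, 120 mm across, 45 high; origin at the centre of its underside
Things that resemble listed ones, but are neither listed nor needed, are in the scene too. There is more than one size of the door; the job needs the smallest.

How it is judged:
By the outcome, as a careful person would: the job done as asked, in the order asked, and still so for the second after the job is handed in, with the robot touching nothing.
It also fails if it takes over 54 s, if anything falls off the work surface, if the arm or the gripper's body presses on something with over 40 N, if the wrist force passes 120 N, or if a joint passes its speed limit or range.

## Robot

A 6-joint arm with a two-finger parallel gripper is mounted at the origin on the work surface. World frame = base frame: x ahead of the robot, y to its left, z up, the work surface at z = 0. Lengths are in m, angles in rad, forces in N, time in s.
With the tool pointing down it reaches from about 0.375 to 0.975 m from the base axis. Payload 3.8 kg.
Tool frame: the origin (TCP) lies midway between the tips of the shut fingers; the grasp point (between the pads) lies 19 mm behind it; z points along the fingers, y is the line along which they close (so a half turn about z gives the same grasp; the last joint's range is limited). The gripper opens to 85 mm and grips with 20 to 120 N. Pads are 22 mm wide; open, the fingers measure 114 mm over their backs; the gripper's body (76 mm by 85 mm) begins 54 mm behind the grasp point. The pads swing forward as they close: fully open they stand 13 mm farther back than shut.
Start: joints at [1.167, 0.264, 1.604, -0, 1.274, -0.037], TCP at [0.242, 0.63, 0.231] pointing down, gripper open.
Joint ranges: [-2.63, 2.63], [-0.94, 2.18], [0.31, 2.57], [-1.31, 4.45], [0, 2.66], [-2.55, 2.55]. Speed limits (rad/s): [2.57, 2.57, 3.14, 3.14, 3.14, 3.14].

## Interface

Orientations are given as a rotation vector (axis times angle).
In Python, from workcell import bot, imaging gives the robot as it stands.
- The arm moves only by the tool step_arm, never from a script. Its argument "series" is a list of rows, each an object of numbers: "grip": the closure, from -1 (fully open) to 1 (shut); "x", "y", "z": the shift along the tool's x, y, z normalised to -1 to 1, where 1 is 500 mm; "ax", "ay", "az": the turn, a rotation vector about the tool's x, y, z normalised to -1 to 1, where 1 is 30 degrees. A call has 1 to 12 rows; each row is the pose to reach, as a shift and turn from the pose commanded when the call began, along the tool's axes at that moment; what a row does not reach only later rows make up. A row lasts 1/10 s, in which the tool goes at most 50 mm and 8.59 degrees, less where a joint would pass 70% of its speed; a pose out of reach is approached as far as the arm can. A call with a number of a shift or a turn outside -1 to 1 is refused whole. A call with a gripper value outside its range is refused whole. The fingers move at their own pace and stop on an object; "force" is the grip in N (left out, the last holds). Time passes only in rows, so rows that repeat a pose let the fingers close. It gives the time, the measured TCP pose, the force, the opening and the grip force at its end, in the units of the state.
- bot.read_state(): the state, without advancing time (a new reading comes with each control period).
- imaging.read_camera(name): name is "scene" or "top" or "wrist"; returns a dict with "img" (384x512x3 uint8, red, green, blue), "fx", "fy", "cx", "cy" (pixels), "R" (3x3) and "t" (3): a world point X has camera coordinates R X + t. Camera axes: x right, y down, z forward; pixel columns grow to the right and rows downward; lengths in m; the calibration is good to about 2 mm. A picture is of the moment at which its call begins. There is no depth.
- bot.finish_job(): hands the job in; it is judged then, once.
The state is a dict: "time": time; "q": joint angles; "joint_vel": joint speeds; "joint_torque": joint torques, N m; "tool_pos": TCP position; "tcp_rot": TCP orientation; "wrist_force": force on the tool from outside, world axes, zero at the start; "torque": the same for the moment, N m; "width": opening from 0.0 (shut) to 1.0 (fully open); "grip_force": force on a finger pad.
Only numpy, scipy, OpenCV 4.12 (cv2) and the standard library are available. Lean on these libraries where they do the work, as an engineer would, in place of code of your own. Each camera call takes 0.05 s, during which the arm holds its last target. There are 200 camera calls.

## Working session

There is one attempt and no reset: what is moved stays moved. The work goes in short steps, Python scripts to look and compute and a tool call to move; the robot and the scene stay as the last step left them, time stands still between calls to the robot, and variables do not carry over. Pictures are saved under pics/ and viewed, at most 10 in all, crops included, and the job is handed in when it is done.

Besides the shell and the picture viewer there is one more tool, called after "Call:" as name(argument=value, ...) on one line, values as JSON. step_arm: Moves the arm, as the interface text tells. Scaled input: -1 to 1 covers 500 mm each way for a shift and 30 degrees each way for a turn. Its arguments: {"type":"object","properties":{"series":{"type":"array","items":{"type":"object","properties":{"grip":{"type":"number"},"x":{"type":"number","minimum":-1,"maximum":1},"y":{"type":"number","minimum":-1,"maximum":1},"z":{"type":"number","minimum":-1,"maximum":1},"ax":{"type":"number","minimum":-1,"maximum":1},"ay":{"type":"number","minimum":-1,"maximum":1},"az":{"type":"number","minimum":-1,"maximum":1}}}},"force":{"type":"number"}},"required":["series"]}

```bash
mkdir -p pics; cat > h.py <<'E'
import numpy as np,cv2
from workcell import bot,imaging
from scipy.spatial.transform import Rotation as Ro
def cam(n,f=None):
    c=imaging.read_camera(n)
    if f: cv2.imwrite('pics/'+f,c['img'][:,:,::-1])
    return c
def ray(c,u,v,z):
    R=np.array(c['R']);t=np.array(c['t']);o=-R.T@t
    d=R.T@np.array([(u-c['cx'])/c['fx'],(v-c['cy'])/c['fy'],1])
    return o+d*(z-o[2])/d[2]
def proj(c,X):
    p=np.array(c['R'])@np.array(X)+np.array(c['t']);return [c['fx']*p[0]/p[2]+c['cx'],c['fy']*p[1]/p[2]+c['cy']]
E
python3 - <<'E'
from h import *
import pickle
a=cam('scene');b=cam('top')
pickle.dump((a,b),open('c.pkl','wb'))
cv2.imwrite('pics/s.png',a['img'][:,:,::-1])
cv2.imwrite('pics/t.png',cv2.resize(b['img'][:,:,::-1],(800,600)))
print(bot.read_state())
E
```

```text
{'time': 0.1, 'q': array([ 1.16708541e+00,  2.64694486e-01,  1.60527121e+00,  1.09096227e-06,
        1.27370564e+00, -3.68940188e-02]), 'joint_vel': array([ 0.00017947, -0.00155929, -0.00346173, -0.00087946,  0.00036104,
        0.00104992]), 'joint_torque': array([-2.05959186e-04, -5.16710758e+01, -3.68588126e+01, -1.05454969e-04,
        6.32444979e-03, -2.18591549e-05]), 'tool_pos': array([0.24181686, 0.62947119, 0.23005706]), 'tcp_rot': array([-0.57288683, -3.08845182,  0.00318545]), 'wrist_force': array([0.2306122 , 0.10288628, 0.42835767]), 'torque': array([-0.0170834 , -0.01566244,  0.03064457]), 'grip_force': 0.0, 'width': 0.9988691557978365}
```

View pics/t.png

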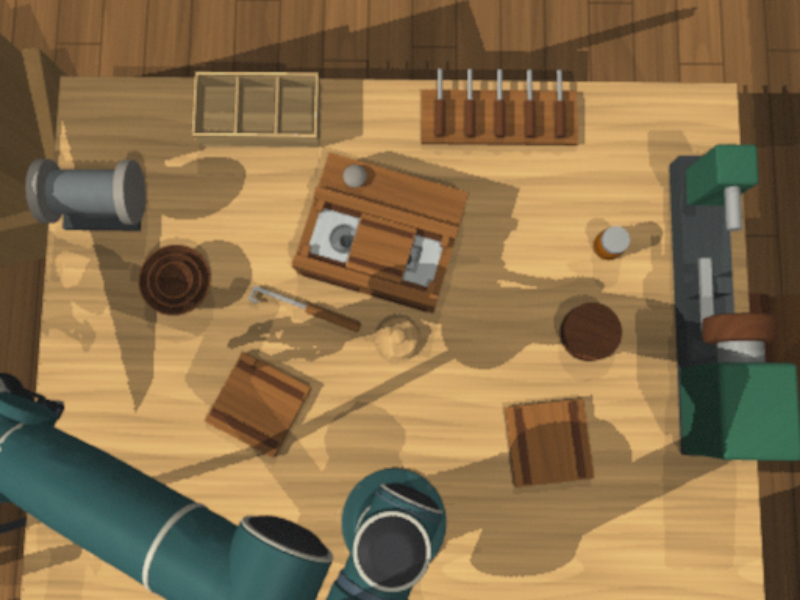

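View pics/s.png

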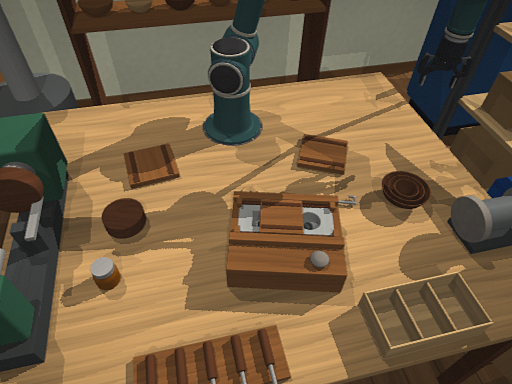

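The top view (800x600 scale) shows the cabinet at about (380,230). The round well is at (342,238), on the left (+y), and the square well is at (425,258). There are three door-like boards: (380,243) in the track, (260,403) and (548,440) on the counter. The one in the track is the smallest and fits the description. I'll confirm it in one enlarged crop.

```bash
python3 - <<'E'
from h import *
import pickle
a,b=pickle.load(open('c.pkl','rb'))
cv2.imwrite('pics/tc.png',cv2.resize(b['img'][90:205,180:310,::-1],None,fx=5,fy=5,interpolation=cv2.INTER_CUBIC))
E
```

```text
(no output)
```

View pics/tc.png

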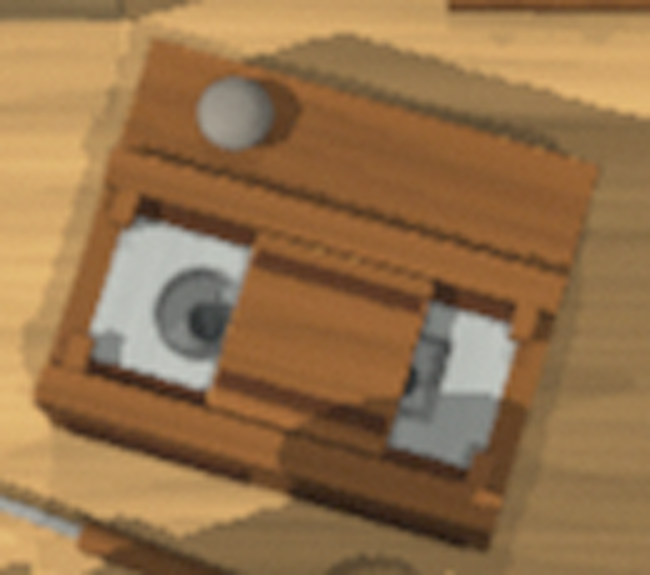

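The crop confirms it: the small door lies between the rails at crop centre (322,345), with the round well to its left at (200,312) and the square well to its right at (425,380). Next I compute the frame.

```bash
python3 - <<'E'
from h import *
import pickle
a,b=pickle.load(open('c.pkl','rb'))
P=lambda u,v,z:ray(b,180+u/5-.4,90+v/5-.4,z)[:2]
bl,br=P(153,40,.09),P(598,170,.09); fl,fr=P(40,395,.105),P(490,535,.105)
print(bl,br,fl,fr,np.linalg.norm(bl-br),np.linalg.norm(fl-fr))
src=np.array([[165,150],[165,-150],[-85,150],[-85,-150]])/1e3;dst=np.array([bl,br,fl,fr])
sc=src-src.mean(0);dc=dst-dst.mean(0)
th=np.arctan2((sc[:,0]*dc[:,1]-sc[:,1]*dc[:,0]).sum(),(sc*dc).sum())
R=np.array([[np.cos(th),-np.sin(th)],[np.sin(th),np.cos(th)]])
o=dst.mean(0)-R@src.mean(0)
print('th',np.degrees(th),'o',o,'res',(dst-(src@R.T+o))*1e3)
loc=lambda p:(R.T@(p-o))*1e3
for q in [(255,240),(435,290),(388,455),(210,400)]: print('door',loc(P(*q,.107)))
print('well',loc(P(200,312,.09)))
hs=cv2.cvtColor(b['img'],cv2.COLOR_RGB2HSV);
for y in(200,130,65,-65,-140): print(y,o+R@[0,y/1e3])
T=Ro.from_rotvec(bot.read_state()['tcp_rot']).as_matrix();print(T)
for n,q,z in [('lid',(398,338),.046)]: print(n,ray(b,q[0]*.64,q[1]*.64,z))
E
```

```text
[0.74424487 0.13982965] [ 0.66121647 -0.14561343] [0.50909397 0.20335021] [ 0.42394392 -0.07702065] 0.29727338684863425 0.2930159528718786
th -16.173142613328157 o [0.54620783 0.04127808] res [[-2.21412748  0.44716845]
 [-1.68024221  3.13139552]
 [ 2.74106907 -5.66750689]
 [ 1.15330061  2.08894292]]
door [51.85208475 46.15642569]
door [ 53.63966959 -71.0983298 ]
door [-54.9827488  -73.02904067]
door [-53.66713424  42.85269636]
well [ 1.19069321 67.8231015 ]
200 [0.60191602 0.23336295]
130 [0.58241816 0.16613325]
65 [0.564313   0.10370566]
-65 [ 0.52810267 -0.0211495 ]
-140 [ 0.5072121  -0.09318133]
[[-9.33473533e-01  3.58645362e-01 -8.17534439e-04]
 [ 3.58646285e-01  9.33471579e-01 -1.91116353e-03]
 [ 7.77152292e-05 -2.07722626e-03 -9.99997840e-01]]
lid [ 0.36752315 -0.00672323  0.046     ]
```

Call:
step_arm(series=[{"x":-0.976,"y":-0.73,"z":0.04,"az":-0.16,"grip":1},{"x":-0.976,"y":-0.73,"z":0.04,"az":-0.16,"grip":1},{"x":-0.976,"y":-0.73,"z":0.04,"az":-0.16,"grip":1},{"x":-0.976,"y":-0.73,"z":0.04,"az":-0.16,"grip":1},{"x":-0.976,"y":-0.73,"z":0.04,"az":-0.16,"grip":1},{"x":-0.976,"y":-0.73,"z":0.04,"az":-0.16,"grip":1},{"x":-0.976,"y":-0.73,"z":0.04,"az":-0.16,"grip":1},{"x":-0.976,"y":-0.73,"z":0.04,"az":-0.16,"grip":1},{"x":-0.976,"y":-0.73,"z":0.04,"az":-0.16,"grip":1},{"x":-0.976,"y":-0.73,"z":0.04,"az":-0.16,"grip":1},{"x":-0.976,"y":-0.73,"z":0.04,"az":-0.16,"grip":1},{"x":-0.976,"y":-0.73,"z":0.04,"az":-0.16,"grip":1}])

```text
validation failed for argument at $.se...
```

```bash
cat >> h.py <<'E'
th=np.radians(-16.17);o=np.array([.5462,.0413])
R2=np.array([[np.cos(th),-np.sin(th)],[np.sin(th),np.cos(th)]])
def st():
    s=bot.read_state();T=Ro.from_rotvec(s['tcp_rot']).as_matrix()
    print('t',s['time'],'pos',s['tool_pos'].round(4),'cab',(R2.T@(s['tool_pos'][:2]-o)*1e3).round(1),'yaw',np.degrees(np.arctan2(T[1,1],T[0,1])).round(2),'tilt',T[:,2].round(4),'F',s['wrist_force'].round(1),'w',s['width'])
    return s,T
E
python3 - <<'E'
from h import *
st()
c=cam('wrist');cv2.imwrite('pics/w1.png',c['img'][:,:,::-1])
import pickle;pickle.dump(c,open('w1.pkl','wb'))
E
```

```text
t 0.1 pos [0.2418 0.6295 0.2301] cab [-456.1  480.1] yaw 68.98 tilt [-8.0e-04 -1.9e-03 -1.0e+00] F [0.2 0.1 0.4] w 0.9988691557978365
```

View pics/w1.png

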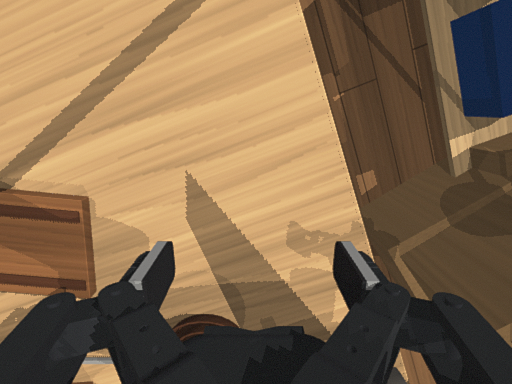

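The call was refused ("validation failed", message cut off) and the arm did not move. The wrist picture only shows the counter with the open fingers. I'll try a single small row to find what the tool accepts.

Call:
step_arm(series=[{"x":-0.1,"y":-0.075,"z":0.0,"ax":0.0,"ay":0.0,"az":0.0,"grip":1.0}], force=30)

```text
time: 0.25
tool_pos: [0.2663, 0.5907, 0.2303]
tcp_rot: [-0.565, -3.088, -0.002]
wrist_force: [1.0, -0.1, 0.4]
width: 0.856
grip_force: 0.0
```

That one was accepted, so I'll give every field and continue.

Call:
step_arm(series=[{"x":-0.88,"y":-0.66,"z":0.04,"ax":0.0,"ay":0.0,"az":-0.16,"grip":1.0},{"x":-0.88,"y":-0.66,"z":0.04,"ax":0.0,"ay":0.0,"az":-0.16,"grip":1.0},{"x":-0.88,"y":-0.66,"z":0.04,"ax":0.0,"ay":0.0,"az":-0.16,"grip":1.0},{"x":-0.88,"y":-0.66,"z":0.04,"ax":0.0,"ay":0.0,"az":-0.16,"grip":1.0},{"x":-0.88,"y":-0.66,"z":0.04,"ax":0.0,"ay":0.0,"az":-0.16,"grip":1.0},{"x":-0.88,"y":-0.66,"z":0.04,"ax":0.0,"ay":0.0,"az":-0.16,"grip":1.0},{"x":-0.88,"y":-0.66,"z":0.04,"ax":0.0,"ay":0.0,"az":-0.16,"grip":1.0},{"x":-0.88,"y":-0.66,"z":0.04,"ax":0.0,"ay":0.0,"az":-0.16,"grip":1.0},{"x":-0.88,"y":-0.66,"z":0.04,"ax":0.0,"ay":0.0,"az":-0.16,"grip":1.0},{"x":-0.88,"y":-0.66,"z":0.04,"ax":0.0,"ay":0.0,"az":-0.16,"grip":1.0},{"x":-0.88,"y":-0.66,"z":0.04,"ax":0.0,"ay":0.0,"az":-0.16,"grip":1.0},{"x":-0.88,"y":-0.66,"z":0.04,"ax":0.0,"ay":0.0,"az":-0.16,"grip":1.0}], force=30)

```text
time: 1.45
tool_pos: [0.5634, 0.1167, 0.2108]
tcp_rot: [0.452, 3.108, -0.003]
wrist_force: [-0.3, 1.0, 0.6]
width: 0.001
grip_force: 0.0
```

```bash
python3 - <<'E'
from h import *
st()
c=cam('wrist');cv2.imwrite('pics/w2.png',c['img'][:,:,::-1])
import pickle;pickle.dump(c,open('w2.pkl','wb'))
E
```

```text
t 1.45 pos [0.5634 0.1167 0.2108] cab [-4.5 77.2] yaw 73.45 tilt [ 8.0e-04 -2.3e-03 -1.0e+00] F [-0.3  1.   0.6] w 0.000516504351487154
```

View pics/w2.png

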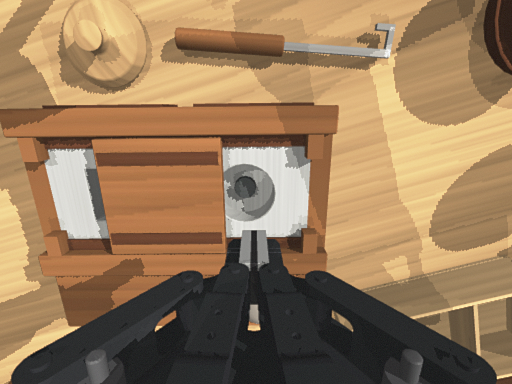

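The wrist view from above the cabinet shows the round well at about (248,192), its key at (245,187), the door's edge at column 222 and the shut fingertips at (255,235). I'll refine the cabinet frame from this.

```bash
python3 - <<'E'
from h import *
import pickle
c=pickle.load(open('w2.pkl','rb'))
loc=lambda u,v,z:(R2.T@(ray(c,u,v,z)[:2]-o)*1e3).round(1)
print('key',loc(245,187,.068),'rimR',loc(274,193,.09),'rimT',loc(249,164,.09),'rimB',loc(249,221,.09))
print('rail outer top R',loc(338,106,.105),'innerR',loc(333,134,.105),'stops',loc(308,150,.105),loc(304,235,.105),loc(44,160,.105),loc(65,236,.105))
print('door',loc(220,138,.107),loc(224,246,.107),loc(92,140,.107),loc(111,246,.107))
g=cv2.cvtColor(c['img'],cv2.COLOR_RGB2GRAY)[155:232,215:290]
cv2.imwrite('pics/w2c.png',cv2.resize(c['img'][90:290,20:350,::-1],None,fx=2.4,fy=2.4))
E
```

```text
key [ 2.3 68.8] rimR [ 2.5 98.9] rimT [-27.6  73.9] rimB [33.1 73.2]
rail outer top R [-81.3 152.4] innerR [-57.4 149.9] stops [-43.2 128.2] [ 42.3 128.7] [ -35.6 -115.2] [  41.8 -112.3]
door [-54.8  48.6] [53.  47.9] [-53.8 -66.3] [ 52.3 -66.5]
```

View pics/w2c.png

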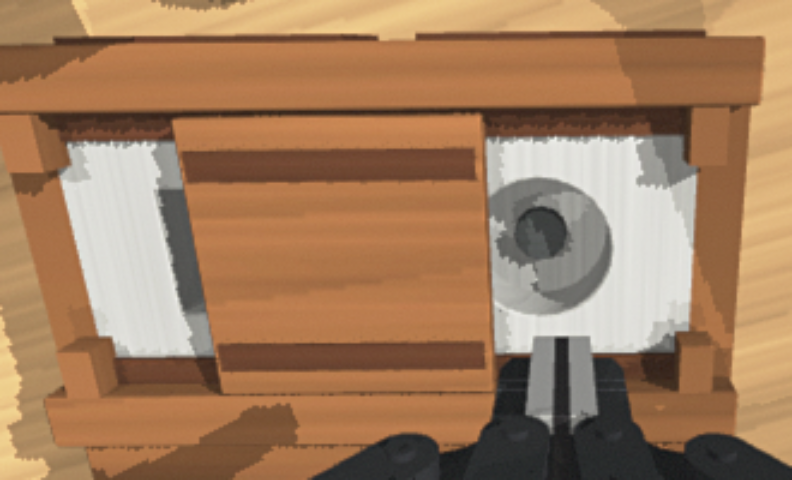

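Call:
step_arm(series=[{"x":-0.014,"y":0.004,"z":0.08,"ax":0.0,"ay":0.0,"az":-0.013,"grip":1.0},{"x":-0.014,"y":0.004,"z":0.15,"ax":0.0,"ay":0.0,"az":-0.013,"grip":1.0},{"x":-0.014,"y":0.004,"z":0.2,"ax":0.0,"ay":0.0,"az":-0.013,"grip":1.0},{"x":-0.014,"y":0.004,"z":0.226,"ax":0.0,"ay":0.0,"az":-0.013,"grip":1.0},{"x":-0.014,"y":0.004,"z":0.226,"ax":0.0,"ay":0.0,"az":-0.013,"grip":1.0},{"x":-0.014,"y":0.004,"z":0.226,"ax":0.0,"ay":0.0,"az":-0.013,"grip":1.0}], force=30)

```text
time: 2.1
tool_pos: [0.5687, 0.1227, 0.0992]
tcp_rot: [0.431, 3.111, 0.001]
wrist_force: [0.3, 0.1, -0.6]
width: 0.001
grip_force: 0.0
```

```bash
sed -i 's/o=np.array(\[.5462,.0413\])/o=np.array([.5497,.0444])/' h.py; python3 - <<'E'
from h import *
st()
E
```

```text
t 2.1 pos [0.5687 0.1227 0.0992] cab [-3.6 80.5] yaw 74.23 tilt [ 1.e-03  3.e-04 -1.e+00] F [ 0.3  0.1 -0.6] w 0.0013228013838894415
```

Call:
step_arm(series=[{"x":-0.006,"y":-0.02,"z":0.002,"ax":0.0,"ay":0.0,"az":0.013,"grip":1.0},{"x":-0.006,"y":-0.035,"z":0.003,"ax":0.0,"ay":0.0,"az":0.013,"grip":1.0},{"x":-0.006,"y":-0.045,"z":0.003,"ax":0.0,"ay":0.0,"az":0.013,"grip":1.0},{"x":-0.006,"y":-0.055,"z":0.003,"ax":0.0,"ay":0.0,"az":0.013,"grip":1.0},{"x":-0.006,"y":-0.065,"z":0.003,"ax":0.0,"ay":0.0,"az":0.013,"grip":1.0},{"x":-0.006,"y":-0.075,"z":0.003,"ax":0.0,"ay":0.0,"az":0.013,"grip":1.0},{"x":-0.006,"y":-0.085,"z":0.003,"ax":0.0,"ay":0.0,"az":0.013,"grip":1.0},{"x":-0.006,"y":-0.095,"z":0.003,"ax":0.0,"ay":0.0,"az":0.013,"grip":1.0},{"x":-0.006,"y":-0.105,"z":0.003,"ax":0.0,"ay":0.0,"az":0.013,"grip":1.0},{"x":-0.006,"y":-0.115,"z":0.003,"ax":0.0,"ay":0.0,"az":0.013,"grip":1.0},{"x":-0.006,"y":-0.125,"z":0.003,"ax":0.0,"ay":0.0,"az":0.013,"grip":1.0},{"x":-0.006,"y":-0.13,"z":0.003,"ax":0.0,"ay":0.0,"az":0.013,"grip":1.0}], force=30)

```text
time: 3.3
tool_pos: [0.554, 0.0583, 0.0975]
tcp_rot: [0.443, 3.109, 0.001]
wrist_force: [1.1, 3.4, 4.7]
width: -0.003
grip_force: 2.7
```

```bash
python3 - <<'E'
from h import *
st()
c=cam('wrist');cv2.imwrite('pics/w3.png',c['img'][:,:,::-1])
import pickle;pickle.dump(c,open('w3.pkl','wb'))
E
```

```text
t 3.3 pos [0.554  0.0583 0.0975] cab [ 0.3 14.6] yaw 73.77 tilt [ 1.5e-03  4.0e-04 -1.0e+00] F [1.1 3.4 4.7] w -0.0030512417202274177
```

View pics/w3.png

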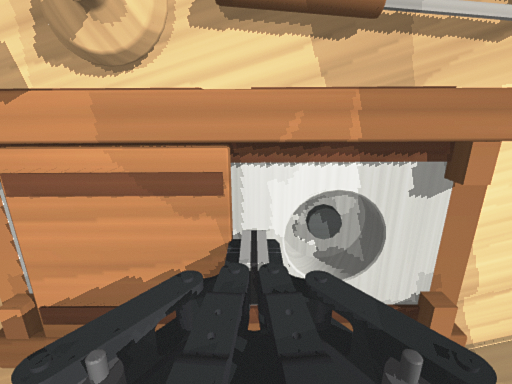

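The door's edge is now at column 231 with the fingertip against it. The whole round well, centred at (335,233), is clear. I'll measure the well and key again from here.

```bash
python3 - <<'E'
from h import *
import pickle
c=pickle.load(open('w3.pkl','rb'))
loc=lambda u,v,z:(R2.T@(ray(c,u,v,z)[:2]-o)*1e3).round(1)
print('key',loc(323,221,.068),'rimL',loc(285,235,.09),'rimR',loc(386,235,.09),'rimT',loc(335,190,.09),'rimB',loc(335,279,.09))
print('door',loc(230,148,.107),loc(3,190,.107),loc(33,290,.107),'stopR',loc(453,142,.105),loc(422,293,.105))
E
```

```text
key [-1.3 63.5] rimL [-1.6 34.9] rimR [-1.5 96.6] rimT [-30.2  62.9] rimB [29.7 68.1]
door [-56.9   4.2] [ -35.7 -112.7] [  24.7 -111.9] stopR [-59.4 114.4] [ 28.9 115.2]
```

Call:
step_arm(series=[{"x":0.0,"y":0.05,"z":0.0,"ax":0.0,"ay":0.0,"az":0.0,"grip":1.0},{"x":0.002,"y":0.1,"z":0.0,"ax":0.0,"ay":0.0,"az":0.0,"grip":1.0},{"x":0.002,"y":0.1,"z":0.0,"ax":0.0,"ay":0.0,"az":0.0,"grip":1.0},{"x":0.002,"y":0.1,"z":0.02,"ax":0.0,"ay":0.0,"az":0.0,"grip":1.0},{"x":0.002,"y":0.1,"z":0.04,"ax":0.0,"ay":0.0,"az":0.0,"grip":1.0},{"x":0.002,"y":0.1,"z":0.055,"ax":0.0,"ay":0.0,"az":0.0,"grip":1.0},{"x":0.002,"y":0.1,"z":0.06,"ax":0.0,"ay":0.0,"az":0.0,"grip":1.0},{"x":0.002,"y":0.1,"z":0.064,"ax":0.0,"ay":0.0,"az":0.0,"grip":1.0},{"x":0.002,"y":0.1,"z":0.068,"ax":0.0,"ay":0.0,"az":0.0,"grip":1.0},{"x":0.002,"y":0.1,"z":0.068,"ax":0.0,"ay":0.0,"az":0.0,"grip":1.0}], force=30)

```text
time: 4.35
tool_pos: [0.5664, 0.1064, 0.063]
tcp_rot: [-0.443, -3.11, 0.001]
wrist_force: [-2.4, -1.8, 4.4]
width: -0.002
grip_force: 2.2
```

```bash
python3 - <<'E'
from h import *
st()
E
```

```text
t 4.35 pos [0.5664 0.1064 0.063 ] cab [-1.2 64.2] yaw 73.78 tilt [-2.e-04 -4.e-04 -1.e+00] F [-2.4 -1.8  4.4] w -0.0015432628101823226
```

Call:
step_arm(series=[{"x":0.0,"y":0.0,"z":0.002,"ax":0.0,"ay":0.0,"az":0.0,"grip":1.0},{"x":0.0,"y":0.0,"z":0.003,"ax":0.0,"ay":0.0,"az":0.0,"grip":1.0},{"x":0.0,"y":0.0,"z":0.004,"ax":0.0,"ay":0.0,"az":0.0,"grip":1.0},{"x":0.0,"y":0.0,"z":0.004,"ax":0.0,"ay":0.0,"az":0.0,"grip":1.0},{"x":0.0,"y":0.0,"z":0.004,"ax":0.0,"ay":0.0,"az":0.0,"grip":1.0},{"x":0.0,"y":0.0,"z":0.004,"ax":0.0,"ay":0.0,"az":0.0,"grip":1.0}], force=30)

```text
time: 4.95
tool_pos: [0.5668, 0.1067, 0.062]
tcp_rot: [0.443, 3.11, -0.0]
wrist_force: [-4.2, -2.9, 9.3]
width: 0.003
grip_force: 4.7
```

The key is at its hard stop: z = 62.0 mm and 9 N, against a 5 N spring. I'll press a little more to be sure, then withdraw.

Call:
step_arm(series=[{"x":0.0,"y":0.0,"z":0.002,"ax":0.0,"ay":0.0,"az":0.0,"grip":1.0},{"x":0.0,"y":0.0,"z":0.002,"ax":0.0,"ay":0.0,"az":0.0,"grip":1.0},{"x":0.0,"y":0.0,"z":0.002,"ax":0.0,"ay":0.0,"az":0.0,"grip":1.0}], force=30)

```text
time: 5.25
tool_pos: [0.5668, 0.1067, 0.0619]
tcp_rot: [0.443, 3.11, -0.0]
wrist_force: [-6.5, -2.6, 14.3]
width: -0.003
grip_force: 7.5
```

Call:
step_arm(series=[{"x":0.0,"y":0.0,"z":-0.02,"ax":0.0,"ay":0.0,"az":0.0,"grip":1.0},{"x":0.0,"y":0.0,"z":-0.06,"ax":0.0,"ay":0.0,"az":0.0,"grip":1.0},{"x":0.0,"y":0.0,"z":-0.14,"ax":0.0,"ay":0.0,"az":0.0,"grip":1.0},{"x":0.0,"y":0.0,"z":-0.22,"ax":0.0,"ay":0.0,"az":0.0,"grip":1.0},{"x":0.0,"y":0.0,"z":-0.24,"ax":0.0,"ay":0.0,"az":0.0,"grip":1.0},{"x":0.0,"y":-0.1,"z":-0.24,"ax":0.0,"ay":0.0,"az":0.0,"grip":1.0},{"x":0.0,"y":-0.2,"z":-0.24,"ax":0.0,"ay":0.0,"az":0.0,"grip":1.0},{"x":0.0,"y":-0.3,"z":-0.24,"ax":0.0,"ay":0.0,"az":0.0,"grip":1.0},{"x":0.0,"y":-0.4,"z":-0.24,"ax":0.0,"ay":0.0,"az":0.0,"grip":1.0},{"x":0.0,"y":-0.42,"z":-0.24,"ax":0.0,"ay":0.0,"az":0.0,"grip":1.0},{"x":0.0,"y":-0.42,"z":-0.24,"ax":0.0,"ay":0.0,"az":0.0,"grip":1.0}], force=30)

```text
time: 6.35
tool_pos: [0.5074, -0.0961, 0.1793]
tcp_rot: [0.449, 3.109, 0.001]
wrist_force: [-1.0, 1.0, -1.5]
width: 0.0
grip_force: 0.0
```

```bash
python3 - <<'E'
from h import *
st()
c=cam('wrist');cv2.imwrite('pics/w4.png',c['img'][:,:,::-1])
import pickle;pickle.dump(c,open('w4.pkl','wb'))
E
```

```text
t 6.35 pos [ 0.5074 -0.0961  0.1793] cab [  -1.5 -146.7] yaw 73.58 tilt [ 1.e-04  5.e-04 -1.e+00] F [-1.   1.  -1.5] w 0.0001766944794951569
```

View pics/w4.png

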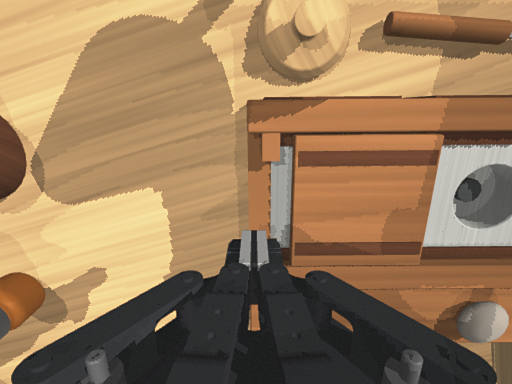

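The door lies where I left it. Its −y edge is at column 292 and the open end is clear beneath the fingertip. I'll go down there and push back.

Call:
step_arm(series=[{"x":-0.003,"y":-0.01,"z":0.08,"ax":0.0,"ay":0.0,"az":0.0,"grip":1.0},{"x":-0.003,"y":-0.01,"z":0.14,"ax":0.0,"ay":0.0,"az":-0.008,"grip":1.0},{"x":-0.003,"y":-0.01,"z":0.163,"ax":0.0,"ay":0.0,"az":-0.008,"grip":1.0},{"x":-0.003,"y":-0.01,"z":0.163,"ax":0.0,"ay":0.0,"az":-0.008,"grip":1.0},{"x":-0.003,"y":-0.01,"z":0.163,"ax":0.0,"ay":0.0,"az":-0.008,"grip":1.0}], force=30)

```text
time: 6.9
tool_pos: [0.5089, -0.0992, 0.0991]
tcp_rot: [0.434, 3.11, 0.0]
wrist_force: [-0.7, -0.8, 0.4]
width: 0.002
grip_force: 0.0
```

```bash
python3 - <<'E'
from h import *
st()
E
```

```text
t 6.9 pos [ 0.5089 -0.0992  0.0991] cab [   0.9 -149.3] yaw 74.1 tilt [ 0.0011 -0.     -1.    ] F [-0.7 -0.8  0.4] w 0.0016953302232387876
```

Call:
step_arm(series=[{"x":0.001,"y":0.03,"z":0.003,"ax":0.0,"ay":0.0,"az":0.008,"grip":1.0},{"x":0.001,"y":0.045,"z":0.003,"ax":0.0,"ay":0.0,"az":0.008,"grip":1.0},{"x":0.001,"y":0.06,"z":0.003,"ax":0.0,"ay":0.0,"az":0.008,"grip":1.0},{"x":0.001,"y":0.08,"z":0.003,"ax":0.0,"ay":0.0,"az":0.008,"grip":1.0},{"x":0.001,"y":0.1,"z":0.003,"ax":0.0,"ay":0.0,"az":0.008,"grip":1.0},{"x":0.001,"y":0.12,"z":0.003,"ax":0.0,"ay":0.0,"az":0.008,"grip":1.0},{"x":0.001,"y":0.14,"z":0.003,"ax":0.0,"ay":0.0,"az":0.008,"grip":1.0},{"x":0.001,"y":0.16,"z":0.003,"ax":0.0,"ay":0.0,"az":0.008,"grip":1.0},{"x":0.001,"y":0.18,"z":0.003,"ax":0.0,"ay":0.0,"az":0.008,"grip":1.0},{"x":0.001,"y":0.2,"z":0.003,"ax":0.0,"ay":0.0,"az":0.008,"grip":1.0},{"x":0.001,"y":0.22,"z":0.003,"ax":0.0,"ay":0.0,"az":0.008,"grip":1.0},{"x":0.001,"y":0.24,"z":0.003,"ax":0.0,"ay":0.0,"az":0.008,"grip":1.0}], force=30)

```text
time: 8.1
tool_pos: [0.5418, 0.0155, 0.0984]
tcp_rot: [0.442, 3.108, -0.001]
wrist_force: [-1.3, -4.5, 8.4]
width: -0.005
grip_force: 3.2
```

```bash
python3 - <<'E'
from h import *
st()
E
```

```text
t 8.1 pos [0.5418 0.0155 0.0984] cab [  0.4 -30. ] yaw 73.8 tilt [ 0.0025 -0.0012 -1.    ] F [-1.3 -4.5  8.4] w -0.004794972911294699
```

Call:
step_arm(series=[{"x":0.0,"y":0.012,"z":0.0,"ax":0.0,"ay":0.0,"az":0.0,"grip":1.0},{"x":0.0,"y":0.024,"z":0.0,"ax":0.0,"ay":0.0,"az":0.0,"grip":1.0},{"x":0.0,"y":0.034,"z":0.0,"ax":0.0,"ay":0.0,"az":0.0,"grip":1.0},{"x":0.0,"y":0.042,"z":0.0,"ax":0.0,"ay":0.0,"az":0.0,"grip":1.0},{"x":0.0,"y":0.046,"z":0.0,"ax":0.0,"ay":0.0,"az":0.0,"grip":1.0},{"x":0.0,"y":0.046,"z":0.0,"ax":0.0,"ay":0.0,"az":0.0,"grip":1.0}], force=30)

```text
time: 8.7
tool_pos: [0.5479, 0.0377, 0.0979]
tcp_rot: [0.442, 3.108, -0.0]
wrist_force: [0.9, -3.4, 4.1]
width: -0.004
grip_force: 2.0
```

```bash
python3 - <<'E'
from h import *
st()
E
```

```text
t 8.7 pos [0.5479 0.0377 0.0979] cab [ 0.1 -6.9] yaw 73.81 tilt [ 2.e-03 -5.e-04 -1.e+00] F [ 0.9 -3.4  4.1] w -0.0037012153960323075
```

Not at the stops yet. I'll continue in 1 mm steps and watch for the force to rise.

Call:
step_arm(series=[{"x":0.0,"y":0.003,"z":0.0,"ax":0.0,"ay":0.0,"az":0.0,"grip":1.0},{"x":0.0,"y":0.006,"z":0.0,"ax":0.0,"ay":0.0,"az":0.0,"grip":1.0},{"x":0.0,"y":0.008,"z":0.0,"ax":0.0,"ay":0.0,"az":0.0,"grip":1.0},{"x":0.0,"y":0.008,"z":0.0,"ax":0.0,"ay":0.0,"az":0.0,"grip":1.0}], force=30)

```text
time: 9.1
tool_pos: [0.5482, 0.0388, 0.0978]
tcp_rot: [0.441, 3.109, -0.008]
wrist_force: [-2.0, -12.2, 7.2]
width: -0.001
grip_force: 7.2
```

Call:
step_arm(series=[{"x":0.0,"y":0.002,"z":0.0,"ax":0.0,"ay":0.0,"az":0.0,"grip":1.0},{"x":0.0,"y":0.004,"z":0.0,"ax":0.0,"ay":0.0,"az":0.0,"grip":1.0},{"x":0.0,"y":0.004,"z":0.0,"ax":0.0,"ay":0.0,"az":0.0,"grip":1.0}], force=30)

```text
time: 9.4
tool_pos: [0.549, 0.0391, 0.0979]
tcp_rot: [0.44, 3.109, -0.012]
wrist_force: [-2.3, -17.7, 7.2]
width: -0.004
grip_force: 9.5
```

```bash
python3 - <<'E'
from h import *
st()
E
```

```text
t 9.4 pos [0.549  0.0391 0.0979] cab [ 0.8 -5.3] yaw 73.88 tilt [ 7.0e-04 -7.6e-03 -1.0e+00] F [ -2.3 -17.7   7.2] w -0.004203232805540796
```

The force rose to 18 N with no further travel, so the door is at its stops. I'll back off, rise and check.

Call:
step_arm(series=[{"x":0.0,"y":-0.02,"z":0.0,"ax":0.0,"ay":0.0,"az":0.0,"grip":1.0},{"x":0.0,"y":-0.04,"z":0.0,"ax":0.0,"ay":0.0,"az":0.0,"grip":1.0},{"x":0.0,"y":-0.04,"z":-0.04,"ax":0.0,"ay":0.0,"az":0.0,"grip":1.0},{"x":0.0,"y":-0.04,"z":-0.12,"ax":0.0,"ay":0.0,"az":0.0,"grip":1.0},{"x":0.06,"y":0.06,"z":-0.22,"ax":0.0,"ay":0.0,"az":0.0,"grip":1.0},{"x":-0.04,"y":0.12,"z":-0.25,"ax":0.0,"ay":0.0,"az":0.0,"grip":1.0},{"x":-0.08,"y":0.12,"z":-0.25,"ax":0.0,"ay":0.0,"az":0.0,"grip":1.0},{"x":-0.08,"y":0.12,"z":-0.25,"ax":0.0,"ay":0.0,"az":0.0,"grip":1.0},{"x":-0.08,"y":0.12,"z":-0.25,"ax":0.0,"ay":0.0,"az":0.0,"grip":1.0}], force=30)

```text
time: 10.3
tool_pos: [0.6033, 0.0901, 0.2209]
tcp_rot: [-0.442, -3.108, -0.0]
wrist_force: [-0.6, -0.1, -0.5]
width: -0.003
grip_force: 0.0
```

```bash
python3 - <<'E'
from h import *
st()
c=cam('wrist','w5.png')
import pickle;pickle.dump(c,open('w5.pkl','wb'))
E
```

```text
t 10.3 pos [0.6033 0.0901 0.2209] cab [38.7 58.8] yaw 73.81 tilt [-1.9e-03  4.0e-04 -1.0e+00] F [-0.6 -0.1 -0.5] w -0.0030049522835179634
```

View pics/w5.png

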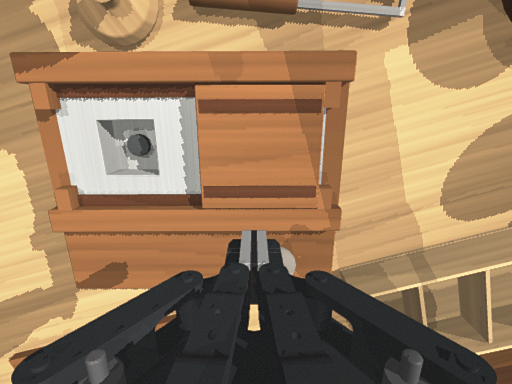

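```bash
python3 - <<'E'
from h import *
import pickle
c=pickle.load(open('w5.pkl','rb'))
cv2.imwrite('pics/w5c.png',cv2.resize(c['img'][70:235,270:365,::-1],None,fx=3.6,fy=3.6,interpolation=cv2.INTER_CUBIC))
loc=lambda u,v,z:(R2.T@(ray(c,u,v,z)[:2]-o)*1e3).round(1)
print(loc(197,90,.107),loc(202,205,.107),loc(325,90,.107),loc(321,205,.107),'stop',loc(326,100,.105),loc(318,195,.105))
E
```

```text
[-52.7  10. ] [55.5  8.4] [-52.6 123.5] [ 55.6 127.7] stop [-44.2 125.5] [ 45.7 124.5]
```

View pics/w5c.png

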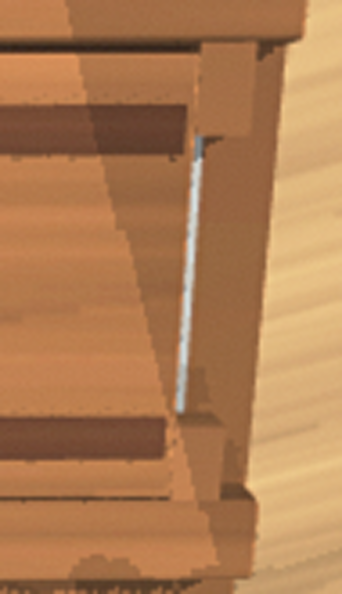

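The door touches both corner stops, its edge is at 124 mm, and the bystanders are where they were. I'll hand in.

```bash
python3 -c "
from workcell import bot
print(bot.finish_job())"
```

```text
the job is handed in; nothing more can be done
None
```

I slid the door about 30 mm clear of the round well, pressed the reset key to its hard stop and released it, then pushed the door back over the round well against both stops; I handed the job in at about 10 s, with no verdict returned.

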